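# Strip a set press ring and turn the kit over

### The arm

A 6-joint arm with a two-finger parallel gripper is mounted at the origin on the work surface. World frame = base frame: x ahead of the robot, y to its left, z up, the work surface at z = 0. Lengths are in m, angles in rad, forces in N, time in s.
With the tool pointing down it reaches from about 0.25 to 0.775 m from the base axis. Payload 4 kg.
Tool frame: the origin (TCP) lies on the centre line of the jaws, within the pads' length; the fingertips stand 25 mm ahead of it and the grasp point (between the pads) lies 6 mm ahead of it; z points along the fingers, y is the line along which they close (so a half turn about z gives the same grasp; the last joint's range is limited). The gripper opens to 94 mm and grips with 3 to 60 N. Pads are 16 mm wide; open, the fingers measure 119 mm over their backs; the gripper's body (75 mm by 177 mm) begins 78 mm behind the grasp point.
Start: joints at [1.152, 0.087, 1.371, -0, 1.684, -0.103], TCP at [0.171, 0.523, 0.231] pointing down, gripper open.
Joint ranges: [-3.1, 3.1], [-0.76, 2.03], [0.27, 2.55], [-1.08, 4.22], [0.17, 2.65], [-2.57, 2.57]. Speed limits (rad/s): [2.79, 2.79, 3.14, 3.14, 3.14, 3.14].

### API

Orientations are given as [roll, pitch, yaw] about the fixed x, y, z axes, in that order (R = Rz(yaw) Ry(pitch) Rx(roll)).
In Python, from bench import robot, imaging gives the robot as it stands. The module is installed in compiled form; this text tells all that it offers.
- The arm moves only by the tool drive_tool, never from a script. Its argument "series" is a list of rows, each a list of 3 entries, a list of its own where there are three numbers: the finger opening in m, from 0 to 0.094, then the shift along the tool's x, y, z in m, then the turn, a rotation vector about the tool's x, y, z in rad. A call has 1 to 5 rows; each row is the pose to reach, as a shift and turn from the pose commanded when the call began, along the tool's axes at that moment; what a row does not reach only later rows make up. A row lasts 1/8 s, in which the tool goes at most 62.5 mm and 10.7 degrees, less where a joint would pass 70% of its speed; a pose out of reach is approached as far as the arm can. A call with a gripper value outside its range is refused whole. The fingers move at their own pace and stop on an object; the grip force is fixed at half the most. Time passes only in rows, so rows that repeat a pose let the fingers close. It gives the time, the measured TCP pose, the force, the opening and the grip force at its end, in the units of the state.
- robot.get_obs(): the state, without advancing time (a new reading comes with each control period).
- imaging.snapshot(name): name is "side" or "top" or "wrist"; returns the picture (384x512x3 uint8, red, green, blue); there is no depth.
- imaging.get_calibration(name): a dict with "intrinsics" (3x3 intrinsics, pixels), "position" and "rotation" of the camera in the world. Camera axes: x right, y up, looking along -z (the intrinsics and any distortion apply to the point x, -y, -z); pixel columns grow to the right and rows downward; lengths in m; the calibration is good to about 2 mm. A picture is of the moment at which its call begins: read the wrist's pose just before it. get_calibration takes no time and is no camera call; for the wrist camera it gives the pose at the moment of the call.
- robot.close_job(): hands the job in; it is judged then, once.
The state is a dict: "time": time; "joint_positions": joint angles; "qvel": joint speeds; "joint_torque": joint torques, N m; "tool_pos": TCP position; "ee_rot": TCP orientation; "wrist_force": force on the tool from outside, world axes, zero at the start; "wrist_torque": the same for the moment, N m; "width": finger opening in m; "finger_force": force on a finger pad.
Only numpy, scipy, OpenCV 4.12 (cv2) and the standard library are available. Lean on these libraries where they do the work, as an engineer would, in place of code of your own. Each camera call takes 0.05 s, during which the arm holds its last target. There are 200 camera calls.

### The job

The investment in the little press ring has set, so strip the ring from the top down: put the ring gauge (the cap with the pour hole) right way up in the steel rinse dish, slip the sleeve over the drying post, stand the brittle plaster mould upright in the middle of the firing tray without dropping or toppling it, and set the ring base upright in the middle of the scale pan, ready to be zeroed for the next case. Leave every part sitting flat and at rest, and do not disturb the jaw model or the jar.

Things in the scene. Friction and masses are not known exactly. Their poses are not given: they have to be found in the camera images.
- gauge_center (a point): Ring gauge: loose grey plastic cap on the stack, 25 g, 25 mm high, an 18 mm hole right through it. From below: spigot 35 mm across, 3 high (loose in the sleeve's mouth), flange 45 across, 4 high (rests on the sleeve's rim), grip collar 30 across, 18 high. Point: on its axis, 12.5 mm above the spigot's underside; z up. Its top starts 94 mm above the bench; in the dish it stands on its spigot.
- sleeve_center (a point): Sleeve: loose plain white tube of firm plastic, 50 mm outside, 40 inside, 62 long, 50 g, open at both ends. Point: on its axis, half-way up (31 mm above its lower edge); z up. It starts on the base's flange around the mould (2 mm play all round), lower edge 10 mm and rim 72 mm above the bench, and must go straight up 58 mm to clear the mould.
- mould_center (a point): Mould: loose brittle plaster cylinder, 36 mm across, 50 high, 90 g; blind hole 17 mm across, 28 deep in its underside. Point: on its axis, half-way up (25 mm above its underside); z up. It starts inside the sleeve, on the base's seat and over its stub (2 mm play), top 66 mm above the bench, seen through the gauge's hole; straight up 26 mm clears the stub.
- base_center (a point): Ring base: loose grey plastic foot of the stack, 70 g, 40 mm high: flange 64 mm across, 10 thick; on it a seat 35 across, 6 high; on that a centre stub 13 across, 24 high, to pick it by once the mould is off. Point: on its axis, 20 mm above its flat underside, which starts on the bench; z up. The whole stack shares its axis to within 2 mm.
- dish_floor (a point): Rinse dish: round open stainless dish, fixed, about 112 mm across at the rim and 22 mm high, wall 2 mm; flat floor about 96 mm across. Point: centre of its inner floor, 3 mm above the bench; z up.
- post_foot (a point): Drying post: bright steel pin 16 mm across with a round top, on a round foot 80 mm across and 8 mm thick, fixed; the pin's top is 60 mm above the foot's upper face (68 mm above the bench). Point: on the pin's axis at the upper face of the foot, where the sleeve comes to stand; z up.
- tray_top (a point): Firing tray: buff ceramic slab with a honeycomb of small dark cells, 100 x 110 mm, fixed, with a raised border 8 mm wide and 5 mm high around a flat bed of 84 x 94 mm. Point: centre of the bed, 12 mm above the bench; z up.
- pan_top (a point): Scale: white bench scale 130 x 120 mm, 34 mm high, fixed, with a dark display and two keys on the side nearer the robot and a round flat steel pan 96 mm across. The pan does not move noticeably. Point: centre of the pan's upper face, 42 mm above the bench; z up.
- model_center (a point): Bystander, to be left alone: loose plaster jaw model with teeth on a blue and white base, about 68 x 66 mm, 46 mm high, 160 g. Point on its middle line, 22 mm above its underside; z up.
- jar_center (a point): Bystander, to be left alone: loose amber glass jar with black cap, 52 mm across, 85 mm high, 220 g. Point on its axis, half-way up; z up.
Things that resemble listed ones, but are neither listed nor needed, are in the scene too. What is shaped like the part that bears gauge_center but black is not meant.

How it is judged:
At the end, for the whole second after the job is handed in: Gauge on its spigot in the dish (32 mm of its centre), sleeve on the post's foot around the pin (15 mm), mould in the middle of the tray and base of the pan (15 mm each); all upright within 0.12 rad, at resting height within 5 mm (gauge 6), at rest, released (horizontal distance between gauge_center and dish_floor below 0.032 m and angle between each of gauge_center, sleeve_center, mould_center, base_center's own z axis and vertical below 0.12 rad and z of gauge_center in the frame of dish_floor between 0.0065 and 0.0185 m and linear speed of each of gauge, sleeve, mould, ring_base below 0.02 m/s and horizontal distance between sleeve_center and post_foot below 0.015 m and z of sleeve_center in the frame of post_foot between 0.026 and 0.036 m and horizontal distance between mould_center and tray_top below 0.015 m and z of mould_center in the frame of tray_top between 0.02 and 0.03 m and horizontal distance between base_center and pan_top below 0.015 m and z of base_center in the frame of pan_top between 0.015 and 0.025 m); the robot touches nothing.
It fails at once if the jaw model is shifted by more than 12 mm (distance of model_center from where it was at the start of the episode above 0.012 m).
It fails at once if the jar is shifted by more than 12 mm (distance of jar_center from where it was at the start of the episode above 0.012 m).
It fails at once if the brittle mould is dropped (falls freely by more than about 13 mm, faster than 0.5 m/s, out of the fingers) (linear speed of mould above 0.5 m/s and contact force between the fingers and mould below 0.05 N).
It fails at once if the mould is tipped over (more than 0.8 rad) (angle between mould_center's own z axis and vertical above 0.8 rad).
It also fails if it takes over 104 s, if anything falls off the work surface, if the arm or the gripper's body presses on something with over 40 N, if the wrist force passes 120 N, or if a joint passes its speed limit or range.

## Working session

There is one attempt and no reset: what is moved stays moved. The work goes in short steps, Python scripts to look and compute and a tool call to move; the robot and the scene stay as the last step left them, time stands still between calls to the robot, and variables do not carry over. Pictures are saved under pics/ and viewed, at most 14 in all, crops included, and the job is handed in when it is done.

Besides the shell and the picture viewer there is one more tool, called after "Emit:" in YAML: its name, and indented under it one key for each argument. drive_tool: Moves the arm, as the interface text tells. Its arguments: {"type":"object","properties":{"series":{"type":"array"}},"required":["series"]}

```bash
mkdir -p pics; cat > h.py <<'E'
import numpy as np,cv2
from bench import robot,imaging
def snap(n,f=None):
    c=imaging.get_calibration(n); im=imaging.snapshot(n)[:,:,::-1].copy()
    if f: cv2.imwrite('pics/'+f+'.png',im)
    return im,c
def ray(c,u,v):
    K=np.array(c['intrinsics']);d=np.linalg.inv(K)@[u,v,1]
    d=np.array(c['rotation'])@(d*[1,-1,-1]);return np.array(c['position']),d
def onz(c,u,v,z):
    p,d=ray(c,u,v);return p+d*(z-p[2])/d[2]
def proj(c,P):
    q=np.array(c['rotation']).T@(np.array(P)-c['position'])*[1,-1,-1]
    q=np.array(c['intrinsics'])@q;return q[:2]/q[2]
E
python3 - <<'E'
from h import *
o=robot.get_obs();print({k:np.round(v,3).tolist() for k,v in o.items()})
for n in('top','side','wrist'):
    im,c=snap(n,n+'0');print(n,c)
a=cv2.imread('pics/top0.png');cv2.imwrite('pics/top0b.png',cv2.resize(a,(800,600)))
E
```

```text
{'time': 0.0, 'joint_positions': [1.152, 0.088, 1.372, -0.0, 1.684, -0.103], 'qvel': [0.0, -0.0, -0.0, -0.002, -0.001, 0.0], 'joint_torque': [0.001, -34.019, -30.242, 0.072, 0.033, -0.0], 'tool_pos': [0.171, 0.522, 0.229], 'ee_rot': [-3.139, -0.0, 2.826], 'wrist_force': [0.858, 0.879, 0.008], 'wrist_torque': [0.036, -0.011, -0.018], 'finger_force': 0.0, 'width': 0.094}
top {'intrinsics': array([[378.97693183,   0.        , 260.52484211],
       [  0.        , 378.97693183, 196.72606608],
       [  0.        ,   0.        ,   1.        ]]), 'position': array([0.4804565 , 0.01413364, 0.94692817]), 'rotation': array([ 0.13849292, -0.03632064, -1.58420507])}
side {'intrinsics': array([[377.88442964,   0.        , 251.96176345],
       [  0.        , 377.88442964, 192.49625087],
       [  0.        ,   0.        ,   1.        ]]), 'position': array([ 0.08514152, -0.51181491,  0.79064759]), 'rotation': array([ 0.79491524, -0.00213461, -0.79146881])}
wrist {'intrinsics': array([[269.85541376,   0.        , 257.97494436],
       [  0.        , 269.85541376, 190.98760997],
       [  0.        ,   0.        ,   1.        ]]), 'position': array([0.09588671, 0.54828727, 0.38280584]), 'rotation': array([-0.27612016,  0.00234466,  1.25449943])}
```

```bash
sed -i "s/c=imaging.get_calibration(n);/c=imaging.get_calibration(n); c['rotation']=R.from_euler('xyz',c['rotation']).as_matrix();/; 1a from scipy.spatial.transform import Rotation as R" h.py
```

```text
(no output)
```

View pics/top0b.png

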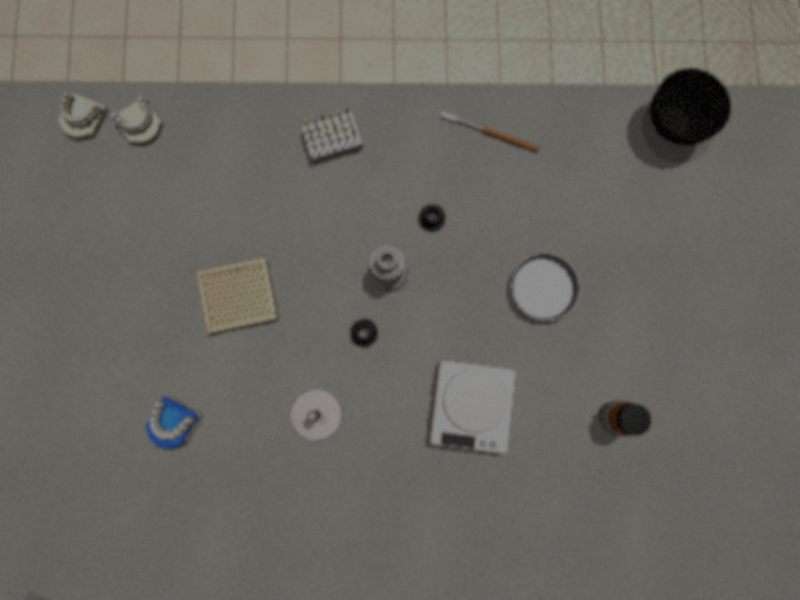

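View pics/side0.png

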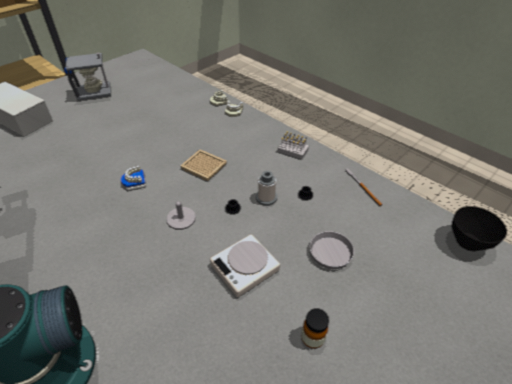

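```bash
python3 - <<'E'
from h import *
a=np.median([imaging.snapshot('top') for _ in range(3)],0).astype(np.uint8)[:,:,::-1].copy(); cv2.imwrite('pics/topm.png',a)
s,cs=snap('side','s1'); t,ct=snap('top')
crops=[a[140:225,215:300],a[250:295,180:225],a[225:295,270:335],s[155:225,225:325]]
cv2.imwrite('pics/c1.png',np.hstack([np.vstack([cv2.resize(crops[0],(400,300)),cv2.resize(crops[2],(400,300))]),np.vstack([cv2.resize(crops[3],(400,300)),cv2.resize(crops[1],(400,300))])]))
g=a.astype(int);S=1.5625
hsv=cv2.cvtColor(a,cv2.COLOR_BGR2HSV);gray=a.max(2)
def blob(mask,x,y,z,r=45,name=''):
    m=np.zeros_like(mask);x0,y0=int(x/S),int(y/S);k=int(r)
    m[y0-k:y0+k,x0-k:x0+k]=mask[y0-k:y0+k,x0-k:x0+k]
    cs_,_=cv2.findContours(m,cv2.RETR_EXTERNAL,cv2.CHAIN_APPROX_NONE);c=max(cs_,key=cv2.contourArea)
    c=cv2.convexHull(c)
    (u,v),(w,h),an=cv2.minAreaRect(c); e=cv2.fitEllipse(c) if len(c)>5 else None
    print(name,'rect',round(u,1),round(v,1),round(w,1),round(h,1),round(an,1),onz(ct,u,v,z).round(4),'ell',np.round(e[0],1),np.round(e[1],1),onz(ct,*e[0],z).round(4))
    b=cv2.boundingRect(c)
bg=np.median(gray[100:280,20:500]);print(bg)
br=(gray>bg+18).astype(np.uint8)*255
sat=((hsv[:,:,1]>60)&(gray>80)).astype(np.uint8)*255
blob(sat,236,296,.017,35,'tray')
blob(br,316,415,.008,25,'post')
blob(br,543,289,.003,28,'dish')
blob(br,474,407,.034,40,'scale')
blob(br,387,265,.08,20,'stack')
print('stack top',onz(ct,387/S,259/S,.094))
print('pan',onz(ct,477/S,400/S,.042))
print('jar',onz(ct,630/S,419/S,.085),'blk',onz(ct,432/S,217/S,.025),onz(ct,364/S,333/S,.025),'jaw',onz(ct,173/S,424/S,.03))
E
```

```text
105.0
tray rect 149.9 189.5 38.2 41.2 78.7 [0.6299 0.2506 0.017 ] ell [147.  188.6] [42.5 52.1] [0.6321 0.2577 0.017 ]
post rect 201.5 264.5 31.0 31.0 90.0 [0.446  0.1239 0.008 ] ell [201.8 265. ] [31.2 32. ] [0.4449 0.1231 0.008 ]
dish rect 347.0 184.5 36.1 34.6 45.0 [ 0.6413 -0.2429  0.003 ] ell [346.8 184.5] [35.5 36.9] [ 0.6411 -0.2425  0.003 ]
scale rect 302.9 259.7 48.8 53.9 7.0 [ 0.4545 -0.12    0.034 ] ell [302.  261.2] [61.3 72. ] [ 0.4512 -0.1177  0.034 ]Traceback (most recent call last):
  File "<stdin>", line 23, in <module>
  File "<stdin>", line 14, in blob
TypeError: 'NoneType' object is not subscriptable
```

View pics/c1.png

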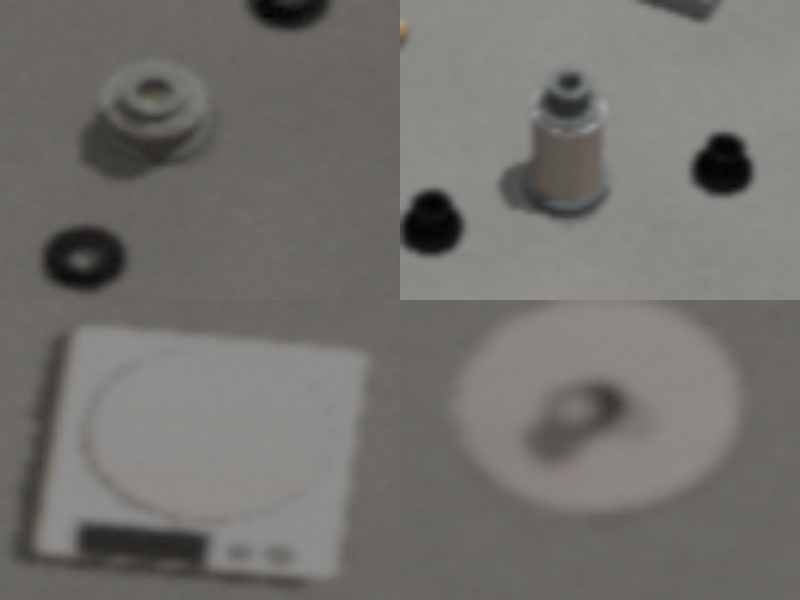

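```bash
cat >> h.py <<'E'
def go(P):
    o=robot.get_obs();Rt=R.from_euler('xyz',o['ee_rot']).as_matrix()
    d=Rt.T@(np.array(P)-o['tool_pos']);print('tcp',o['tool_pos'].round(4),o['ee_rot'],'shift',d.round(4),'rows',np.linalg.norm(d)/.0625);return d
def tri(c1,p1,c2,p2):
    a,d=ray(c1,*p1);b,e=ray(c2,*p2)
    s=np.linalg.lstsq(np.c_[d,-e],b-a,rcond=None)[0];P,Q=a+d*s[0],b+e*s[1];return (P+Q)/2,np.linalg.norm(P-Q)
E
python3 - <<'E'
from h import *
_,ct=snap('top');_,cs=snap('side');S=1.5625
print('stack',onz(ct,247.5,166.9,.094),onz(cs,267.5,174.1,.094),tri(ct,(247.5,166.9),cs,(267.5,174.1)))
print('pan',onz(ct,303.7,256.4,.042),'side',onz(cs,248,258,.042))
print('pin',onz(ct,199.7,265.75,.066),'side foot',onz(cs,180.5,217,.008))
print('dish side',onz(cs,330,252,.01),'tray',onz(cs,203.5,165,.015))
print('tray corners',[onz(ct,u/S,v/S,.017).round(3) for u,v in((197,270),(266,259),(276,321),(208,332))])
print('jar',onz(ct,630/S,419/S,.085),'blk',onz(ct,432/S,217/S,.025),onz(ct,364/S,333/S,.025),'jaw',onz(ct,173/S,424/S,.03))
go([.56,.07,.25])
E
```

```text
stack [0.66838529 0.0105478  0.094     ] [0.67337837 0.00672651 0.094     ] (array([0.67093317, 0.0085903 , 0.09359612]), np.float64(0.006191229991210734))
pan [ 0.46256194 -0.12092954  0.042     ] side [ 0.46241479 -0.12795283  0.042     ]
pin [0.44534988 0.12121119 0.066     ] side foot [0.4452245  0.12008123 0.008     ]
dish side [ 0.63840292 -0.24655814  0.01      ] tray [0.62906322 0.23877641 0.015     ]
tray corners [array([0.672, 0.31 , 0.017]), array([0.689, 0.202, 0.017]), array([0.59 , 0.185, 0.017]), array([0.574, 0.29 , 0.017])]
jar [ 0.4338629  -0.34061901  0.085     ] blk [ 0.75513698 -0.06321317  0.025     ] [0.56881639 0.04666144 0.025     ] jaw [0.43405174 0.33314995 0.03      ]
tcp [0.1708 0.5228 0.2305] [ 3.14158885e+00 -5.88972513e-06  2.82585230e+00] shift [-0.5106 -0.3096 -0.0195] rows 9.55841535895357
```

Emit:
drive_tool:
  series:
    - [0.094, [-0.055, -0.028, 0], [0, 0, 0]]
    - [0.094, [-0.11, -0.056, 0], [0, 0, 0]]
    - [0.094, [-0.165, -0.084, 0], [0, 0, 0]]
    - [0.094, [-0.22, -0.112, 0], [0, 0, 0]]
    - [0.094, [-0.22, -0.112, 0], [0, 0, 0]]

```text
time: 1.12
tool_pos: [0.3478, 0.3452, 0.2306]
ee_rot: [-3.141, 0.001, 2.819]
wrist_force: [-0.5, -0.0, 0.5]
width: 0.094
finger_force: 0.0
```

Emit:
drive_tool:
  series:
    - [0.094, [-0.055, -0.028, 0], [0, 0, 0]]
    - [0.094, [-0.11, -0.056, 0], [0, 0, 0]]
    - [0.094, [-0.165, -0.084, 0], [0, 0, 0]]
    - [0.094, [-0.22, -0.112, 0], [0, 0, 0]]
    - [0.094, [-0.22, -0.112, 0], [0, 0, 0]]

```text
time: 1.75
tool_pos: [0.5213, 0.1713, 0.2296]
ee_rot: [-3.141, -0.001, 2.821]
wrist_force: [0.2, 0.3, 0.5]
width: 0.0939
finger_force: 0.0
```

Emit:
drive_tool:
  series:
    - [0.094, [-0.05, -0.028, 0], [0, 0, 0]]
    - [0.094, [-0.1, -0.056, 0], [0, 0, 0]]
    - [0.094, [-0.15, -0.084, 0], [0, 0, 0]]
    - [0.094, [-0.194, -0.11, 0], [0, 0, 0]]
    - [0.094, [-0.194, -0.11, 0], [0, 0, 0]]

```text
time: 2.38
tool_pos: [0.6707, 0.0078, 0.2286]
ee_rot: [-3.141, -0.002, 2.824]
wrist_force: [-0.5, 0.9, 0.2]
width: 0.0941
finger_force: 0.0
```

```bash
python3 - <<'E'
from h import *
im,c=snap('wrist','w1');go([.67,.009,.25])
print(proj(c,[.67,.009,.094]))
E
```

```text
tcp [0.6698 0.0095 0.2293] [ 3.14094231e+00 -2.49138428e-03  2.82588007e+00] shift [-0.0003 -0.0004 -0.0207] rows 0.3312205760622082
[257.94795063 188.17738508]
```

View pics/w1.png

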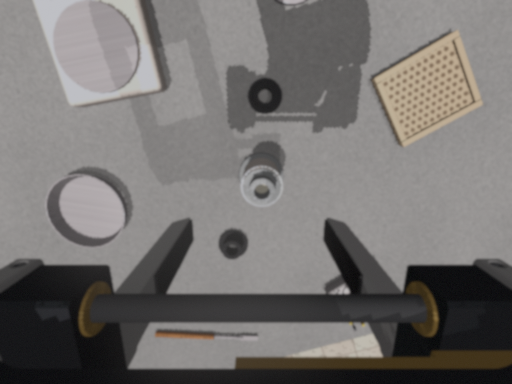

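```bash
python3 - <<'E'
from h import *
im,c=snap('wrist','w2')
g=cv2.GaussianBlur(cv2.resize(im[160:216,230:296],None,fx=8,fy=8,interpolation=cv2.INTER_CUBIC),(0,0),4)
cv2.imwrite('pics/w2c.png',g)
for (u,v,z) in((263,187,.094),(262,186,.076)):print('stack',onz(c,u,v,z))
for p in((374,78),(456,33),(481,102),(403,145)):print('tray',onz(c,*p,.017).round(4))
print('traymean',np.mean([onz(c,*p,.017) for p in((374,78),(456,33),(481,102),(403,145))],0))
print('pan',onz(c,97,46,.042),'dishfloor',onz(c,92,208,.003),'rim',onz(c,88.5,209,.022))
E
```

```text
stack [0.669768   0.01647984 0.094     ]
stack [0.67288918 0.01458567 0.076     ]
tray [0.5979 0.188  0.017 ]
tray [0.5788 0.2924 0.017 ]
tray [0.6691 0.3134 0.017 ]
tray [0.6926 0.2083 0.017 ]
traymean [0.63459469 0.25052476 0.017     ]
pan [ 0.46606787 -0.11576934  0.042     ] dishfloor [ 0.64486811 -0.24110582  0.003     ] rim [ 0.64219041 -0.2327086   0.022     ]
```

View pics/w2c.png

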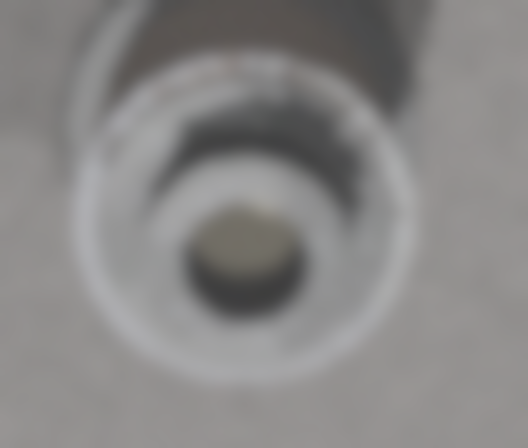

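```bash
python3 - <<'E'
from h import *
im,c=snap('wrist')
print(onz(c,260.6,192.9,.094),onz(c,260.8,187.1,.0745))
go([.675,.0135,.103])
# camera check: TCP axis projection
o=robot.get_obs();print(proj(c,o['tool_pos']-[0,0,.135]))
E
```

```text
[0.6752584  0.01269138 0.094     ] [0.67395368 0.01356445 0.0745    ]
tcp [0.6691 0.0108 0.2306] [ 3.14063709e+00 -8.01455454e-04  2.82810023e+00] shift [-0.0049  0.0043  0.1276] rows 2.0443440869322065
[257.27810483 188.74362522]
```

Emit:
drive_tool:
  series:
    - [0.08, [-0.0045, 0.004, 0.04], [0, 0, 0]]
    - [0.07, [-0.0045, 0.004, 0.08], [0, 0, 0]]
    - [0.06, [-0.0045, 0.004, 0.11], [0, 0, 0]]
    - [0.055, [-0.0045, 0.004, 0.127], [0, 0, 0]]
    - [0.05, [-0.0045, 0.004, 0.127], [0, 0, 0]]

```text
time: 3.15
tool_pos: [0.6742, 0.0122, 0.1027]
ee_rot: [-3.141, -0.002, 2.827]
wrist_force: [-0.6, -0.1, 0.2]
width: 0.0507
finger_force: 0.0
```

```bash
python3 - <<'E'
from h import *
im,c=snap('wrist','w3');go([.675,.0135,.103])
s,_=snap('side'); cv2.imwrite('pics/w3.png',np.hstack([cv2.resize(im[120:312,128:384],(512,384)),cv2.resize(s[130:226,220:284],(256,384))]))
E
```

```text
tcp [0.6752 0.0118 0.1044] [3.14116174e+00 7.66393587e-04 2.82699196e+00] shift [0.0007 0.0015 0.0014] rows 0.03491207158778551
```

View pics/w3.png

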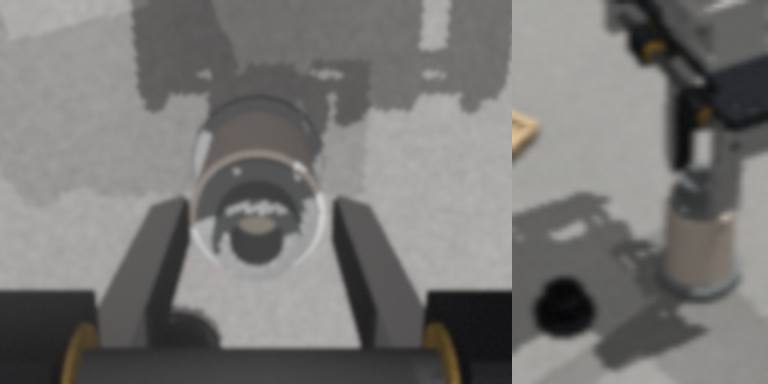

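Emit:
drive_tool:
  series:
    - [0.03, [0, 0, 0], [0, 0, 0]]
    - [0.015, [0, 0, 0], [0, 0, 0]]
    - [0.015, [0, 0, 0], [0, 0, 0]]
    - [0.015, [0, 0, 0], [0, 0, 0]]
    - [0.015, [0, 0, 0], [0, 0, 0]]

```text
time: 3.88
tool_pos: [0.6758, 0.0107, 0.1047]
ee_rot: [3.141, 0.002, 2.826]
wrist_force: [-0.5, 0.4, 4.7]
width: 0.0296
finger_force: 30.0
```

Emit:
drive_tool:
  series:
    - [0.015, [0, 0, -0.01], [0, 0, 0]]
    - [0.015, [0, 0, -0.02], [0, 0, 0]]
    - [0.015, [0, 0, -0.05], [0, 0, 0]]
    - [0.015, [0, 0, -0.08], [0, 0, 0]]
    - [0.015, [0, 0, -0.08], [0, 0, 0]]

```text
time: 4.5
tool_pos: [0.6769, 0.0108, 0.1874]
ee_rot: [3.14, 0.007, 2.826]
wrist_force: [-0.3, -1.1, 0.7]
width: 0.0299
finger_force: 30.0
```

```bash
python3 - <<'E'
from h import *
im,c=snap('wrist');go([.642,-.241,.184])
s,_=snap('side'); cv2.imwrite('pics/w4.png',np.hstack([cv2.resize(im[120:312,128:384],(512,384)),cv2.resize(s[130:226,220:284],(256,384))]))
E
```

```text
tcp [0.6759 0.0108 0.1848] [3.14078100e+00 2.68821555e-03 2.82581651e+00] shift [-0.046  -0.2499  0.0007] rows 4.065864084231403
```

View pics/w4.png

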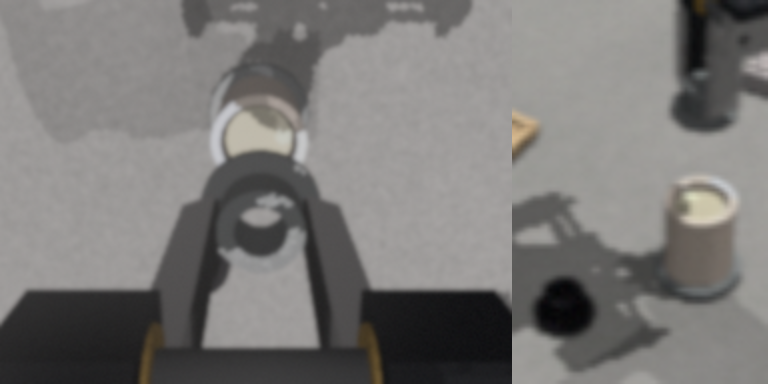

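Emit:
drive_tool:
  series:
    - [0.015, [-0.01, -0.055, 0], [0, 0, 0]]
    - [0.015, [-0.02, -0.11, 0], [0, 0, 0]]
    - [0.015, [-0.03, -0.165, 0], [0, 0, 0]]
    - [0.015, [-0.04, -0.22, 0], [0, 0, 0]]
    - [0.015, [-0.046, -0.251, 0], [0, 0, 0]]

```text
time: 5.22
tool_pos: [0.6392, -0.2446, 0.1804]
ee_rot: [3.141, -0.005, 2.823]
wrist_force: [-0.6, 0.8, -0.4]
width: 0.0295
finger_force: 30.0
```

Emit:
drive_tool:
  series:
    - [0.015, [0, 0, 0.04], [0, 0, 0]]
    - [0.015, [0, 0, 0.08], [0, 0, 0]]
    - [0.015, [0, 0, 0.12], [0, 0, 0]]
    - [0.015, [0, 0, 0.138], [0, 0, 0]]
    - [0.015, [0, 0, 0.144], [0, 0, 0]]

```text
time: 5.85
tool_pos: [0.6401, -0.2415, 0.0379]
ee_rot: [3.141, -0.003, 2.826]
wrist_force: [-2.3, 0.9, 5.5]
width: 0.0296
finger_force: 30.0
```

```bash
python3 - <<'E'
from h import *
im,c=snap('wrist');o=robot.get_obs();print(o['tool_pos'],o['wrist_force'])
s,_=snap('side'); cv2.imwrite('pics/w5.png',np.hstack([cv2.resize(im[100:340,96:416],(512,384)),cv2.resize(s[200:296,290:378],(352,384))])[:,:800])
E
```

```text
[ 0.64063795 -0.24174657  0.03860845] [-0.22996479  0.69400656 -0.47131187]
```

View pics/w5.png

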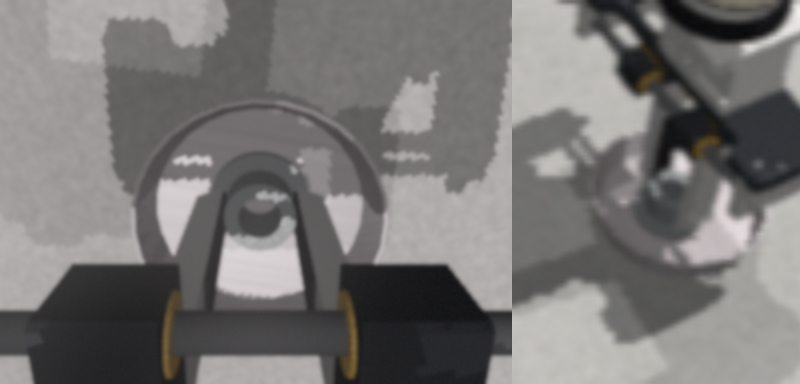

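Emit:
drive_tool:
  series:
    - [0.015, [0, 0, 0.001], [0, 0, 0]]
    - [0.04, [0, 0, 0.001], [0, 0, 0]]
    - [0.055, [0, 0, 0.001], [0, 0, 0]]
    - [0.055, [0, 0, 0.001], [0, 0, 0]]
    - [0.055, [0, 0, 0.001], [0, 0, 0]]

```text
time: 6.58
tool_pos: [0.6411, -0.242, 0.0386]
ee_rot: [3.142, 0.0, 2.826]
wrist_force: [-0.1, -0.8, -0.0]
width: 0.055
finger_force: 0.0
```

Emit:
drive_tool:
  series:
    - [0.055, [0, 0, -0.03], [0, 0, 0]]
    - [0.055, [0, 0, -0.08], [0, 0, 0]]
    - [0.055, [0, 0, -0.14], [0, 0, 0]]
    - [0.055, [0, 0, -0.16], [0, 0, 0]]
    - [0.055, [0, 0, -0.16], [0, 0, 0]]

```text
time: 7.2
tool_pos: [0.6421, -0.2425, 0.2016]
ee_rot: [-3.141, 0.006, 2.826]
wrist_force: [-0.1, -0.7, -0.6]
width: 0.055
finger_force: 0.0
```

Emit:
drive_tool:
  series:
    - [0.094, [0.01, 0.055, 0], [0, 0, 0]]
    - [0.094, [0.02, 0.11, 0], [0, 0, 0]]
    - [0.094, [0.03, 0.165, 0], [0, 0, 0]]
    - [0.094, [0.04, 0.22, 0], [0, 0, 0]]
    - [0.094, [0.047, 0.251, 0], [0, 0, 0]]

```text
time: 7.82
tool_pos: [0.6733, 0.0143, 0.1952]
ee_rot: [-3.141, -0.005, 2.828]
wrist_force: [-0.1, -0.6, -0.5]
width: 0.0937
finger_force: 0.0
```

Emit:
drive_tool:
  series:
    - [0.094, [0, 0, 0], [0, 0, 0]]

```text
time: 7.95
tool_pos: [0.6734, 0.0138, 0.1956]
ee_rot: [-3.141, -0.004, 2.83]
wrist_force: [1.0, -0.6, 0.3]
width: 0.0937
finger_force: 0.0
```

```bash
python3 - <<'E'
from h import *
im,c=snap('wrist','w6');o=robot.get_obs();print(o['tool_pos'],o['ee_rot'])
print(proj(c,o['tool_pos']*[1,1,0]+[0,0,.072]),proj(c,o['tool_pos']*[1,1,0]+[0,0,.066]))
g=cv2.resize(im[150:220,210:310],(700,490),interpolation=cv2.INTER_CUBIC)
cv2.imwrite('pics/w6c.png',g)
h=cv2.cvtColor(im,cv2.COLOR_BGR2HSV);m=((h[:,:,1]>30)&(h[:,:,2]>140)).astype(np.uint8);m[:150]=0;m[230:]=0;m[:,:210]=0;m[:,310:]=0
k=cv2.findContours(m,0,1)[0];k=max(k,key=cv2.contourArea);print(cv2.contourArea(k),cv2.minEnclosingCircle(k));(u,v),_=cv2.minEnclosingCircle(k);print(onz(c,u,v,.066))
E
```

```text
[0.67348615 0.01184308 0.19591441] [-3.13996761 -0.0036709   2.82765595]
[255.50153424 192.63575049] [255.55680588 191.12493195]Traceback (most recent call last):
  File "<stdin>", line 7, in <module>
ValueError: max() iterable argument is empty
```

View pics/w6c.png

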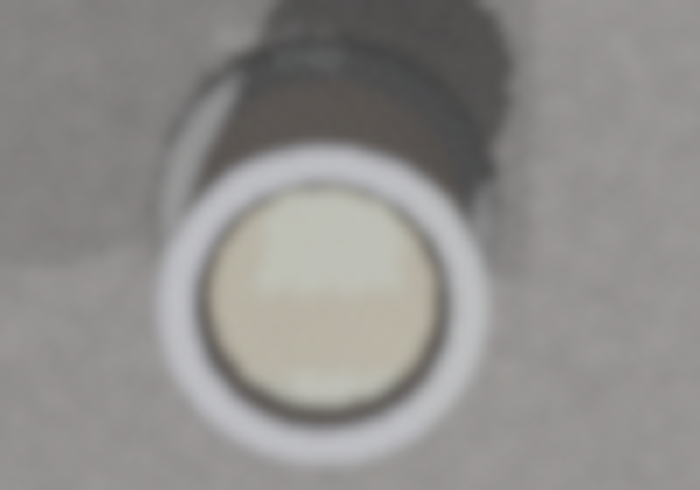

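Emit:
drive_tool:
  series:
    - [0.094, [-0.001, 0.001, 0.05], [0, 0, 0]]
    - [0.09, [-0.001, 0.001, 0.09], [0, 0, 0]]
    - [0.08, [-0.001, 0.001, 0.12], [0, 0, 0]]
    - [0.07, [-0.001, 0.001, 0.132], [0, 0, 0]]
    - [0.06, [-0.001, 0.001, 0.132], [0, 0, 0]]

```text
time: 8.62
tool_pos: [0.6749, 0.0106, 0.0654]
ee_rot: [-3.141, -0.002, 2.824]
wrist_force: [-0.4, 1.2, 0.4]
width: 0.0631
finger_force: 0.0
```

Emit:
drive_tool:
  series:
    - [0.052, [0, 0, 0], [0, 0, 0]]
    - [0.03, [0, 0, 0], [0, 0, 0]]
    - [0.03, [0, 0, 0], [0, 0, 0]]
    - [0.03, [0, 0, 0], [0, 0, 0]]
    - [0.03, [0, 0, 0], [0, 0, 0]]

```text
time: 9.25
tool_pos: [0.6767, 0.0114, 0.0686]
ee_rot: [3.141, 0.004, 2.826]
wrist_force: [0.1, -1.8, 6.4]
width: 0.05
finger_force: 30.0
```

Emit:
drive_tool:
  series:
    - [0.03, [0, 0, -0.01], [0, 0, 0]]
    - [0.03, [0, 0, -0.02], [0, 0, 0]]
    - [0.03, [0, 0, -0.03], [0, 0, 0]]
    - [0.03, [0, 0, -0.04], [0, 0, 0]]
    - [0.03, [0, 0, -0.05], [0, 0, 0]]

```text
time: 9.88
tool_pos: [0.6756, 0.0119, 0.1172]
ee_rot: [3.141, 0.0, 2.826]
wrist_force: [-0.4, -0.3, -1.2]
width: 0.0498
finger_force: 30.0
```

Emit:
drive_tool:
  series:
    - [0.03, [0, 0, -0.01], [0, 0, 0]]
    - [0.03, [0, 0, -0.025], [0, 0, 0]]
    - [0.03, [0, 0, -0.045], [0, 0, 0]]
    - [0.03, [0, 0, -0.06], [0, 0, 0]]
    - [0.03, [0, 0, -0.06], [0, 0, 0]]

```text
time: 10.5
tool_pos: [0.6766, 0.0117, 0.1793]
ee_rot: [3.14, 0.004, 2.826]
wrist_force: [-0.1, 0.7, -1.4]
width: 0.0499
finger_force: 30.0
```

```bash
python3 - <<'E'
from h import *
im,c=snap('wrist');go([.4455,.1215,.176])
s,_=snap('side'); cv2.imwrite('pics/w7.png',np.hstack([cv2.resize(im[100:340,96:416],(512,384)),cv2.resize(s[130:226,220:284],(256,384))]))
E
```

```text
tcp [0.676  0.0118 0.1777] [3.14101343e+00 1.97299552e-03 2.82581022e+00] shift [0.2532 0.0327 0.0012] rows 4.0851641931824805
```

View pics/w7.png

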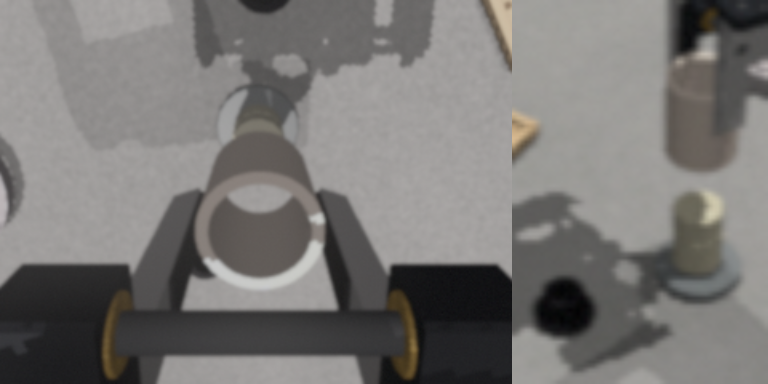

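Emit:
drive_tool:
  series:
    - [0.03, [0.045, 0.006, 0], [0, 0, 0]]
    - [0.03, [0.1, 0.013, 0], [0, 0, 0]]
    - [0.03, [0.155, 0.02, 0], [0, 0, 0]]
    - [0.03, [0.21, 0.027, 0], [0, 0, 0]]
    - [0.03, [0.253, 0.033, 0], [0, 0, 0]]

```text
time: 11.22
tool_pos: [0.4427, 0.1224, 0.1754]
ee_rot: [-3.141, -0.002, 2.826]
wrist_force: [0.7, 1.1, -0.9]
width: 0.0498
finger_force: 30.0
```

Emit:
drive_tool:
  series:
    - [0.03, [0, 0, 0.01], [0, 0, 0]]
    - [0.03, [0, 0, 0.025], [0, 0, 0]]
    - [0.03, [0, 0, 0.035], [0, 0, 0]]
    - [0.03, [0, 0, 0.04], [0, 0, 0]]
    - [0.03, [0, 0, 0.04], [0, 0, 0]]

```text
time: 11.85
tool_pos: [0.4454, 0.1214, 0.1356]
ee_rot: [-3.141, -0.002, 2.825]
wrist_force: [0.0, -0.2, -1.2]
width: 0.0494
finger_force: 30.0
```

```bash
python3 - <<'E'
from h import *
im,c=snap('wrist');go([.4455,.1215,.065])
s,_=snap('side'); cv2.imwrite('pics/w8.png',np.hstack([cv2.resize(im[100:340,96:416],(512,384)),cv2.resize(s[150:240,150:210],(256,384))]))
E
```

```text
tcp [0.4457 0.1215 0.1363] [-3.14146018e+00 -4.18743588e-04  2.82517484e+00] shift [ 0.0002 -0.      0.0713] rows 1.1400884529768625
```

View pics/w8.png

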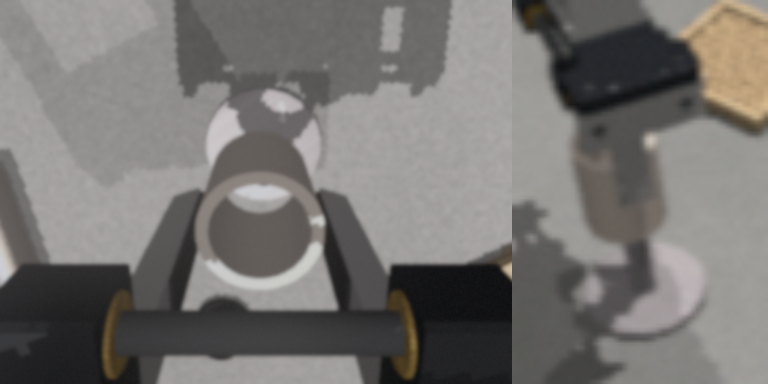

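Emit:
drive_tool:
  series:
    - [0.03, [0, 0, 0.02], [0, 0, 0]]
    - [0.03, [0, 0, 0.04], [0, 0, 0]]
    - [0.03, [0, 0, 0.06], [0, 0, 0]]
    - [0.03, [0, 0, 0.067], [0, 0, 0]]
    - [0.03, [0, 0, 0.067], [0, 0, 0]]

```text
time: 12.58
tool_pos: [0.4455, 0.1217, 0.0696]
ee_rot: [3.142, -0.0, 2.826]
wrist_force: [0.1, -0.4, -0.4]
width: 0.0499
finger_force: 30.0
```

Emit:
drive_tool:
  series:
    - [0.03, [0, 0, 0.001], [0, 0, 0]]
    - [0.03, [0, 0, 0.002], [0, 0, 0]]
    - [0.03, [0, 0, 0.002], [0, 0, 0]]

```text
time: 12.95
tool_pos: [0.4455, 0.1218, 0.0678]
ee_rot: [3.141, 0.001, 2.826]
wrist_force: [0.3, 0.0, -0.2]
width: 0.0497
finger_force: 30.0
```

Emit:
drive_tool:
  series:
    - [0.03, [0, 0, 0.001], [0, 0, 0]]
    - [0.03, [0, 0, 0.002], [0, 0, 0]]
    - [0.03, [0, 0, 0.003], [0, 0, 0]]
    - [0.03, [0, 0, 0.003], [0, 0, 0]]

```text
time: 13.45
tool_pos: [0.4456, 0.1218, 0.0666]
ee_rot: [3.141, 0.001, 2.826]
wrist_force: [-4.3, -1.4, 9.6]
width: 0.05
finger_force: 30.0
```

Emit:
drive_tool:
  series:
    - [0.055, [0, 0, -0.001], [0, 0, 0]]
    - [0.07, [0, 0, -0.001], [0, 0, 0]]
    - [0.07, [0, 0, -0.001], [0, 0, 0]]
    - [0.07, [0, 0, -0.001], [0, 0, 0]]

```text
time: 13.95
tool_pos: [0.4452, 0.1217, 0.0652]
ee_rot: [-3.141, -0.0, 2.826]
wrist_force: [-1.1, -0.4, 0.4]
width: 0.0697
finger_force: 0.0
```

Emit:
drive_tool:
  series:
    - [0.07, [0, 0, -0.03], [0, 0, 0]]
    - [0.07, [0, 0, -0.08], [0, 0, 0]]
    - [0.07, [0, 0, -0.13], [0, 0, 0]]
    - [0.07, [0, 0, -0.135], [0, 0, 0]]

```text
time: 14.45
tool_pos: [0.4476, 0.1221, 0.2051]
ee_rot: [3.138, 0.008, 2.826]
wrist_force: [-0.0, -0.5, -0.6]
width: 0.0699
finger_force: 0.0
```

Emit:
drive_tool:
  series:
    - [0.07, [-0.045, -0.006, 0], [0, 0, 0]]
    - [0.07, [-0.1, -0.013, 0], [0, 0, 0]]
    - [0.07, [-0.155, -0.02, 0], [0, 0, 0]]
    - [0.07, [-0.21, -0.027, 0], [0, 0, 0]]
    - [0.07, [-0.253, -0.033, 0], [0, 0, 0]]

```text
time: 15.08
tool_pos: [0.6766, 0.0106, 0.1977]
ee_rot: [-3.141, -0.003, 2.825]
wrist_force: [-0.0, 0.6, -0.3]
width: 0.0699
finger_force: 0.0
```

Emit:
drive_tool:
  series:
    - [0.07, [0, 0, 0], [0, 0, 0]]
    - [0.07, [0, 0, 0], [0, 0, 0]]

```text
time: 15.32
tool_pos: [0.6747, 0.0121, 0.1988]
ee_rot: [-3.141, -0.003, 2.826]
wrist_force: [0.0, 0.2, -0.5]
width: 0.0702
finger_force: 0.0
```

```bash
python3 - <<'E'
from h import *
im,c=snap('wrist');o=robot.get_obs();print(o['tool_pos'],o['ee_rot'],proj(c,o['tool_pos']*[1,1,0]+[0,0,.066]))
s,_=snap('side'); cv2.imwrite('pics/w9.png',np.hstack([cv2.resize(im[100:340,96:416],(512,384)),cv2.resize(s[150:240,150:210],(256,384))]))
b=im.astype(int);d=b[:,:,2]-b[:,:,0];m=((d>14)&(b[:,:,2]>110)).astype(np.uint8);m[:140]=0;m[240:]=0;m[:,:200]=0;m[:,320:]=0
for k in cv2.findContours(m,0,1)[0]:
    if cv2.contourArea(k)>100:print(cv2.contourArea(k),cv2.boundingRect(k))
E
```

```text
[0.67455841 0.01242248 0.19973759] [-3.14152290e+00 -1.87136227e-03  2.82635526e+00] [257.40743734 189.43199706]
507.0 (243, 173, 30, 31)
```

View pics/w9.png

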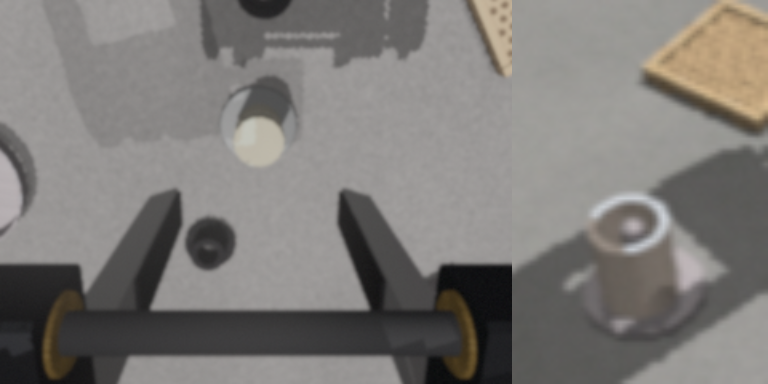

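Emit:
drive_tool:
  series:
    - [0.07, [0, 0, 0.05], [0, 0, 0]]
    - [0.07, [0, 0, 0.1], [0, 0, 0]]
    - [0.065, [0, 0, 0.135], [0, 0, 0]]
    - [0.055, [0, 0, 0.145], [0, 0, 0]]
    - [0.05, [0, 0, 0.147], [0, 0, 0]]

```text
time: 16.05
tool_pos: [0.6755, 0.0123, 0.0545]
ee_rot: [3.141, 0.001, 2.826]
wrist_force: [0.4, -0.1, 0.7]
width: 0.051
finger_force: 0.0
```

Emit:
drive_tool:
  series:
    - [0.042, [0, 0, 0], [0, 0, 0]]
    - [0.036, [0, 0, 0], [0, 0, 0]]
    - [0.02, [0, 0, 0], [0, 0, 0]]
    - [0.02, [0, 0, 0], [0, 0, 0]]
    - [0.02, [0, 0, 0], [0, 0, 0]]

```text
time: 16.68
tool_pos: [0.6768, 0.0116, 0.0558]
ee_rot: [3.141, 0.004, 2.826]
wrist_force: [-0.5, -0.9, 5.2]
width: 0.0363
finger_force: 30.0
```

Emit:
drive_tool:
  series:
    - [0.02, [0, 0, -0.006], [0, 0, 0]]
    - [0.02, [0, 0, -0.012], [0, 0, 0]]
    - [0.02, [0, 0, -0.018], [0, 0, 0]]
    - [0.02, [0, 0, -0.026], [0, 0, 0]]
    - [0.02, [0, 0, -0.034], [0, 0, 0]]

```text
time: 17.3
tool_pos: [0.6756, 0.0118, 0.088]
ee_rot: [3.141, -0.0, 2.826]
wrist_force: [-0.2, -0.0, -0.3]
width: 0.0359
finger_force: 30.0
```

Emit:
drive_tool:
  series:
    - [0.02, [0, 0, -0.01], [0, 0, 0]]
    - [0.02, [0, 0, -0.025], [0, 0, 0]]
    - [0.02, [0, 0, -0.04], [0, 0, 0]]
    - [0.02, [0, 0, -0.05], [0, 0, 0]]
    - [0.02, [0, 0, -0.05], [0, 0, 0]]

```text
time: 17.92
tool_pos: [0.6763, 0.0117, 0.1392]
ee_rot: [3.141, 0.003, 2.826]
wrist_force: [-0.2, 0.3, -1.2]
width: 0.0357
finger_force: 30.0
```

```bash
python3 - <<'E'
from h import *
im,c=snap('wrist','w10');go([.632,.248,.14])
def cen(im,z0,box):
    b=im.astype(int);m=(((b[:,:,2]-b[:,:,0])>30)&(b[:,:,2]>110)).astype(np.uint8)
    k=max(cv2.findContours(m,0,1)[0],key=cv2.contourArea);r=cv2.minAreaRect(k);return r,cv2.boxPoints(r)
t,ct=snap('top');r,_=cen(t,0,0);print('top',r,onz(ct,*r[0],.017))
s,cs=snap('side');m=(((s[:,:,2].astype(int)-s[:,:,0])>40)).astype(np.uint8);m[:,:160]=0;m[:,240:]=0;m[:130]=0;m[190:]=0
k=max(cv2.findContours(m,0,1)[0],key=cv2.contourArea)
q=cv2.approxPolyDP(cv2.convexHull(k),4,True)[:,0];print(q.tolist(),np.mean([onz(cs,*p,.017) for p in q],0))
E
```

```text
tcp [0.6758 0.0118 0.1381] [3.14125451e+00 9.30973493e-04 2.82578833e+00] shift [ 0.115   0.2109 -0.002 ] rows 3.843973535421772
top ((150.37667846679688, 188.78912353515625), (38.88447952270508, 43.88022994995117), 78.11134338378906) [0.63167154 0.24949018 0.017     ]
[[181, 165], [199, 150], [225, 160], [208, 178]] [0.63356222 0.24511643 0.017     ]
```

Emit:
drive_tool:
  series:
    - [0.02, [0.018, 0.033, 0], [0, 0, 0]]
    - [0.02, [0.045, 0.083, 0], [0, 0, 0]]
    - [0.02, [0.073, 0.133, 0], [0, 0, 0]]
    - [0.02, [0.1, 0.183, 0], [0, 0, 0]]
    - [0.02, [0.115, 0.211, 0], [0, 0, 0]]

```text
time: 18.7
tool_pos: [0.6303, 0.251, 0.1364]
ee_rot: [-3.141, -0.002, 2.828]
wrist_force: [0.5, -0.1, -0.3]
width: 0.0361
finger_force: 30.0
```

Emit:
drive_tool:
  series:
    - [0.02, [0, 0, 0.015], [0, 0, 0]]
    - [0.02, [0, 0, 0.035], [0, 0, 0]]
    - [0.02, [0, 0, 0.055], [0, 0, 0]]
    - [0.02, [0, 0, 0.07], [0, 0, 0]]
    - [0.02, [0, 0, 0.078], [0, 0, 0]]

```text
time: 19.32
tool_pos: [0.6313, 0.247, 0.0574]
ee_rot: [-3.14, -0.002, 2.825]
wrist_force: [0.5, 0.0, -0.1]
width: 0.0361
finger_force: 30.0
```

Emit:
drive_tool:
  series:
    - [0.02, [0, 0, 0.002], [0, 0, 0]]
    - [0.02, [0, 0, 0.004], [0, 0, 0]]
    - [0.02, [0, 0, 0.006], [0, 0, 0]]
    - [0.02, [0, 0, 0.006], [0, 0, 0]]

```text
time: 19.82
tool_pos: [0.6319, 0.2482, 0.0538]
ee_rot: [3.141, 0.0, 2.826]
wrist_force: [0.3, 0.3, -0.7]
width: 0.036
finger_force: 30.0
```

```bash
python3 - <<'E'
from h import *
im,c=snap('wrist');go([.632,.248,.0515]);cv2.imwrite('pics/w11.png',im)
s,cs=snap('side');cv2.imwrite('pics/w11.png',np.hstack([cv2.resize(im[60:300,96:416],(480,360)),cv2.resize(s[110:200,165:245],(320,360))]))
E
```

```text
tcp [0.6319 0.2482 0.0539] [3.14115899e+00 4.88348886e-04 2.82588334e+00] shift [-0.0001 -0.0002  0.0024] rows 0.037788689583107396
```

View pics/w11.png

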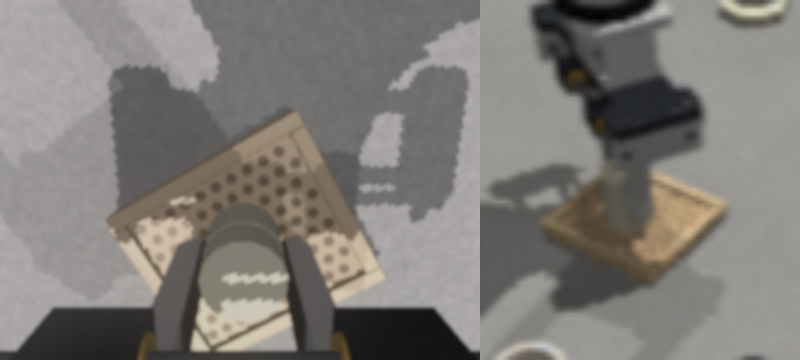

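Mould is upright and near the tray's middle (crop px 240,230). Easing down to contact.

Emit:
drive_tool:
  series:
    - [0.02, [0, 0, 0.001], [0, 0, 0]]
    - [0.02, [0, 0, 0.0015], [0, 0, 0]]
    - [0.02, [0, 0, 0.002], [0, 0, 0]]
    - [0.02, [0, 0, 0.002], [0, 0, 0]]

```text
time: 20.42
tool_pos: [0.6318, 0.2481, 0.0519]
ee_rot: [3.141, 0.0, 2.826]
wrist_force: [-2.1, -0.5, 1.7]
width: 0.0362
finger_force: 30.0
```

Emit:
drive_tool:
  series:
    - [0.02, [0, 0, 0.0007], [0, 0, 0]]
    - [0.02, [0, 0, 0.0013], [0, 0, 0]]
    - [0.02, [0, 0, 0.0013], [0, 0, 0]]

```text
time: 20.8
tool_pos: [0.6318, 0.2481, 0.0519]
ee_rot: [3.141, 0.0, 2.826]
wrist_force: [-2.9, -1.2, 6.7]
width: 0.0358
finger_force: 30.0
```

Emit:
drive_tool:
  series:
    - [0.02, [0, 0, -0.0008], [0, 0, 0]]
    - [0.04, [0, 0, -0.0008], [0, 0, 0]]
    - [0.05, [0, 0, -0.0008], [0, 0, 0]]
    - [0.06, [0, 0, -0.0008], [0, 0, 0]]
    - [0.06, [0, 0, -0.0008], [0, 0, 0]]

```text
time: 21.42
tool_pos: [0.6318, 0.2481, 0.0506]
ee_rot: [-3.142, -0.0, 2.826]
wrist_force: [0.1, 0.6, 0.9]
width: 0.0595
finger_force: 0.0
```

Emit:
drive_tool:
  series:
    - [0.06, [0, 0, -0.02], [0, 0, 0]]
    - [0.06, [0, 0, -0.06], [0, 0, 0]]
    - [0.06, [0, 0, -0.11], [0, 0, 0]]
    - [0.06, [0, 0, -0.13], [0, 0, 0]]
    - [0.06, [0, 0, -0.13], [0, 0, 0]]

```text
time: 22.05
tool_pos: [0.6328, 0.2484, 0.1838]
ee_rot: [3.139, 0.004, 2.826]
wrist_force: [0.2, -1.0, -0.8]
width: 0.0601
finger_force: 0.0
```

Emit:
drive_tool:
  series:
    - [0.06, [-0.025, -0.046, 0], [0, 0, 0]]
    - [0.06, [-0.05, -0.092, 0], [0, 0, 0]]
    - [0.06, [-0.075, -0.138, 0], [0, 0, 0]]
    - [0.06, [-0.1, -0.184, 0], [0, 0, 0]]
    - [0.06, [-0.115, -0.211, 0], [0, 0, 0]]

```text
time: 22.68
tool_pos: [0.6745, 0.009, 0.1772]
ee_rot: [-3.14, -0.005, 2.823]
wrist_force: [-0.8, -0.1, -0.5]
width: 0.06
finger_force: 0.0
```

Emit:
drive_tool:
  series:
    - [0.06, [0, 0, 0], [0, 0, 0]]
    - [0.06, [0, 0, 0], [0, 0, 0]]

```text
time: 22.92
tool_pos: [0.6747, 0.0127, 0.1789]
ee_rot: [3.142, -0.004, 2.826]
wrist_force: [-0.2, 0.3, -0.1]
width: 0.06
finger_force: 0.0
```

```bash
python3 - <<'E'
from h import *
im,c=snap('wrist','w12');o=robot.get_obs();print(o['tool_pos'],o['ee_rot'],proj(c,o['tool_pos']*[1,1,0]+[0,0,.04]),proj(c,o['tool_pos']*[1,1,0]+[0,0,.01]))
g=im[140:215,220:300];cv2.imwrite('pics/w12c.png',np.hstack([cv2.resize(g,(480,450),interpolation=cv2.INTER_CUBIC),cv2.resize(snap('side')[0][130:220,165:229],(320,450))]))
E
```

```text
[0.67491425 0.01323012 0.1795176 ] [ 3.14143526e+00 -2.58090046e-03  2.82716257e+00] [257.60301281 188.22081693] [257.64430836 181.89025523]
```

View pics/w12c.png

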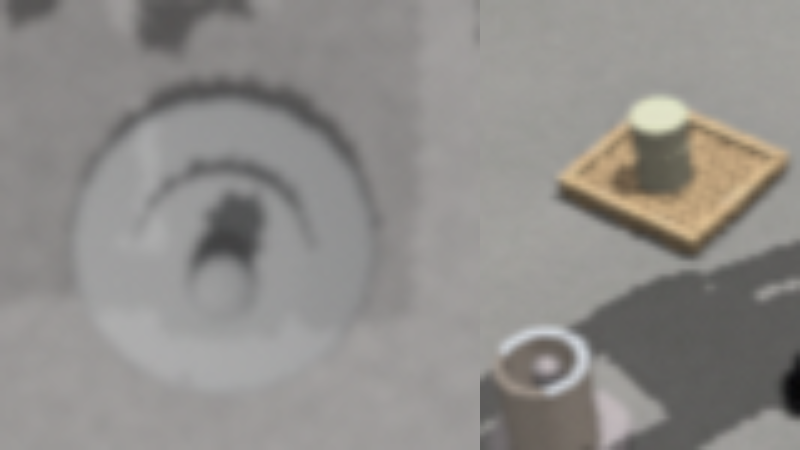

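Emit:
drive_tool:
  series:
    - [0.06, [0, -0.0005, 0.05], [0, 0, 0]]
    - [0.05, [0, -0.0005, 0.09], [0, 0, 0]]
    - [0.04, [0, -0.0005, 0.12], [0, 0, 0]]
    - [0.035, [0, -0.0005, 0.134], [0, 0, 0]]
    - [0.03, [0, -0.0005, 0.134], [0, 0, 0]]

```text
time: 23.65
tool_pos: [0.6748, 0.0123, 0.0461]
ee_rot: [-3.141, -0.002, 2.827]
wrist_force: [-0.7, -0.2, 0.3]
width: 0.0308
finger_force: 0.0
```

Emit:
drive_tool:
  series:
    - [0.02, [0, 0, 0], [0, 0, 0]]
    - [0.012, [0, 0, 0], [0, 0, 0]]
    - [0.003, [0, 0, 0], [0, 0, 0]]
    - [0.003, [0, 0, 0], [0, 0, 0]]
    - [0.003, [0, 0, 0], [0, 0, 0]]

```text
time: 24.28
tool_pos: [0.6765, 0.0112, 0.049]
ee_rot: [3.141, 0.003, 2.826]
wrist_force: [-1.1, -0.3, 5.9]
width: 0.0122
finger_force: 30.0
```

Emit:
drive_tool:
  series:
    - [0.003, [0, 0, -0.01], [0, 0, 0]]
    - [0.003, [0, 0, -0.03], [0, 0, 0]]
    - [0.003, [0, 0, -0.06], [0, 0, 0]]
    - [0.003, [0, 0, -0.09], [0, 0, 0]]
    - [0.003, [0, 0, -0.1], [0, 0, 0]]

```text
time: 24.9
tool_pos: [0.6768, 0.0112, 0.1509]
ee_rot: [3.14, 0.005, 2.826]
wrist_force: [-0.1, 1.1, -0.3]
width: 0.0117
finger_force: 30.0
```

Emit:
drive_tool:
  series:
    - [0.003, [0.025, -0.03, 0], [0, 0, 0]]
    - [0.003, [0.06, -0.072, 0], [0, 0, 0]]
    - [0.003, [0.1, -0.119, 0], [0, 0, 0]]
    - [0.003, [0.138, -0.165, 0], [0, 0, 0]]
    - [0.003, [0.161, -0.192, 0], [0, 0, 0]]

```text
time: 25.52
tool_pos: [0.4601, -0.122, 0.1464]
ee_rot: [-3.141, -0.001, 2.824]
wrist_force: [0.3, -0.2, -0.6]
width: 0.012
finger_force: 30.0
```

Emit:
drive_tool:
  series:
    - [0.003, [0, 0, 0.01], [0, 0, 0]]
    - [0.003, [0, 0, 0.02], [0, 0, 0]]
    - [0.003, [0, 0, 0.03], [0, 0, 0]]
    - [0.003, [0, 0, 0.04], [0, 0, 0]]
    - [0.003, [0, 0, 0.04], [0, 0, 0]]

```text
time: 26.15
tool_pos: [0.4623, -0.1205, 0.1054]
ee_rot: [3.141, -0.003, 2.827]
wrist_force: [0.4, 0.5, -0.0]
width: 0.0119
finger_force: 30.0
```

```bash
python3 - <<'E'
from h import *
o=robot.get_obs();print(o['wrist_force'],o['width'],o['finger_force']);go([.463,-.12,.09])
t,ct=snap('top');cv2.imwrite('pics/t13.png',t)
E
```

```text
[ 0.42555476  0.53369978 -0.01584935] 0.01190078228201016 29.999909698963165
tcp [ 0.4623 -0.1205  0.1054] [ 3.14128571e+00 -3.03876973e-03  2.82666389e+00] shift [-0.0005  0.0007  0.0154] rows 0.24665568526433287
```

```bash
python3 - <<'E'
from h import *
t,c=snap('side')
for n,P in(('old',[.675,.012,.01]),('bare',[.56,-.03,.01])):
    u,v=proj(c,P).astype(int);g=t[v-14:v+14,u-18:u+18].max(2);print(n,u,v,g.std().round(1),g.min(),g.max())
w,cw=snap('wrist');o=robot.get_obs()
P=o['tool_pos']-[0,0,.046];ctr=proj(cw,P+[0,0,.01]);print('flange ctr px',ctr)
g=w.max(2)
for y in range(int(ctr[1])-50,int(ctr[1])+10,10):print(y,g[y,190:330:5].tolist())
E
```

```text
old 265 194 58.0 9 235
bare 248 223 42.7 19 183
flange ctr px [256.54587859 223.80618377]
173 [137, 137, 137, 137, 137, 137, 172, 105, 106, 104, 105, 104, 103, 103, 103, 103, 104, 103, 103, 103, 102, 107, 135, 136, 137, 136, 151, 160]
183 [134, 137, 146, 160, 170, 109, 107, 106, 104, 78, 79, 82, 81, 79, 80, 81, 79, 78, 70, 122, 121, 101, 102, 117, 137, 137, 136, 163]
193 [177, 157, 193, 200, 196, 199, 198, 118, 113, 111, 83, 81, 80, 80, 80, 79, 86, 124, 99, 98, 85, 101, 102, 101, 112, 198, 194, 153]
203 [153, 199, 201, 190, 199, 199, 116, 84, 84, 83, 79, 74, 80, 80, 79, 79, 75, 87, 98, 100, 99, 93, 174, 181, 179, 191, 200, 155]
213 [158, 191, 201, 191, 196, 193, 158, 159, 158, 146, 83, 80, 81, 79, 77, 79, 79, 79, 92, 99, 98, 99, 172, 177, 175, 188, 202, 180]
223 [162, 165, 199, 196, 198, 197, 154, 157, 151, 90, 86, 85, 56, 62, 59, 56, 77, 83, 84, 116, 157, 155, 177, 178, 177, 201, 202, 196]
```

Emit:
drive_tool:
  series:
    - [0.003, [0, 0, 0.006], [0, 0, 0]]
    - [0.003, [0, 0, 0.01], [0, 0, 0]]
    - [0.003, [0, 0, 0.012], [0, 0, 0]]
    - [0.003, [0, 0, 0.013], [0, 0, 0]]
    - [0.003, [0, 0, 0.013], [0, 0, 0]]

```text
time: 26.92
tool_pos: [0.4627, -0.1212, 0.0939]
ee_rot: [3.142, -0.0, 2.826]
wrist_force: [0.6, 0.6, -0.4]
width: 0.0121
finger_force: 30.0
```

Emit:
drive_tool:
  series:
    - [0.003, [0, 0, 0.001], [0, 0, 0]]
    - [0.003, [0, 0, 0.002], [0, 0, 0]]
    - [0.003, [0, 0, 0.002], [0, 0, 0]]

```text
time: 27.3
tool_pos: [0.4627, -0.1211, 0.0919]
ee_rot: [3.141, -0.0, 2.826]
wrist_force: [0.5, -1.1, -0.5]
width: 0.0118
finger_force: 30.0
```

Emit:
drive_tool:
  series:
    - [0.003, [0, 0, 0.001], [0, 0, 0]]
    - [0.003, [0, 0, 0.002], [0, 0, 0]]
    - [0.003, [0, 0, 0.002], [0, 0, 0]]

```text
time: 27.68
tool_pos: [0.4628, -0.1212, 0.0909]
ee_rot: [3.142, 0.0, 2.826]
wrist_force: [-2.5, 1.1, 5.1]
width: 0.0122
finger_force: 30.0
```

Emit:
drive_tool:
  series:
    - [0.003, [0, 0, 0.001], [0, 0, 0]]
    - [0.003, [0, 0, 0.0015], [0, 0, 0]]
    - [0.003, [0, 0, 0.0015], [0, 0, 0]]

```text
time: 28.05
tool_pos: [0.4628, -0.1212, 0.0909]
ee_rot: [-3.141, 0.001, 2.826]
wrist_force: [-4.8, 1.6, 12.4]
width: 0.0122
finger_force: 30.0
```

Contact at the expected height. Release, retreat and check.

Emit:
drive_tool:
  series:
    - [0.003, [0, 0, -0.002], [0, 0, 0]]
    - [0.02, [0, 0, -0.002], [0, 0, 0]]
    - [0.035, [0, 0, -0.002], [0, 0, 0]]
    - [0.05, [0, 0, -0.002], [0, 0, 0]]
    - [0.05, [0, 0, -0.002], [0, 0, 0]]

```text
time: 28.68
tool_pos: [0.4627, -0.1212, 0.0902]
ee_rot: [3.141, -0.0, 2.826]
wrist_force: [-0.1, 1.0, -0.1]
width: 0.0465
finger_force: 0.0
```

Emit:
drive_tool:
  series:
    - [0.05, [0, 0, -0.02], [0, 0, 0]]
    - [0.05, [0, 0, -0.06], [0, 0, 0]]
    - [0.05, [0, 0, -0.11], [0, 0, 0]]
    - [0.05, [0, 0, -0.14], [0, 0, 0]]
    - [0.05, [0, 0, -0.14], [0, 0, 0]]

```text
time: 29.3
tool_pos: [0.4641, -0.1217, 0.2333]
ee_rot: [-3.141, 0.006, 2.826]
wrist_force: [-0.9, 0.3, -0.3]
width: 0.05
finger_force: 0.0
```

```bash
python3 - <<'E'
from h import *
w,c=snap('wrist');o=robot.get_obs();print(o['tool_pos'])
# flange darker than pan: report row/col extents through its predicted centre, and the pan's own
g=cv2.GaussianBlur(w,(3,3),0).max(2)
x=o['tool_pos']*[1,1,0];P=x+[0,0,.052];u,v=proj(c,P);print('pred flange ctr',u,v,'r px',np.linalg.norm(proj(c,P+[.0,.032,0])-[u,v]))
for k in(-10,0,10):print(int(v)+k,g[int(v)+k,190:330:4].tolist())
print('col',g[110:250:4,int(u)-22].tolist(),'\n',g[110:250:4,int(u)+22].tolist())
cr=cv2.HoughCircles(cv2.medianBlur(g,3),cv2.HOUGH_GRADIENT,1,8,param1=60,param2=22,minRadius=24,maxRadius=80)
print([] if cr is None else cr[0].round(1).tolist())
E
```

```text
[ 0.46312252 -0.12132488  0.23084789]
pred flange ctr 257.34226396649643 177.37479309891125 r px 25.320081791282576
167 [143, 141, 144, 142, 143, 143, 185, 198, 197, 192, 194, 172, 158, 157, 144, 149, 154, 125, 113, 144, 125, 146, 144, 133, 184, 196, 185, 201, 163, 155, 159, 160, 161, 157, 156]
177 [145, 143, 144, 145, 155, 151, 158, 195, 194, 195, 194, 164, 158, 158, 157, 155, 118, 135, 113, 151, 151, 147, 146, 150, 188, 196, 192, 201, 187, 153, 157, 160, 160, 158, 160]
187 [159, 160, 159, 158, 158, 160, 160, 185, 201, 200, 202, 201, 173, 162, 158, 158, 155, 153, 155, 158, 151, 149, 154, 186, 192, 197, 196, 203, 196, 152, 157, 161, 159, 160, 160]
col [87, 88, 89, 99, 139, 145, 153, 194, 197, 195, 174, 192, 193, 183, 162, 156, 158, 158, 172, 193, 202, 202, 202, 200, 201, 202, 202, 177, 156, 156, 153, 153, 155, 156, 153] 
 [101, 102, 85, 58, 54, 94, 194, 197, 196, 157, 178, 177, 145, 128, 139, 144, 145, 145, 145, 157, 191, 199, 198, 196, 196, 189, 156, 155, 156, 157, 154, 152, 153, 153, 153]
[[258.5, 172.5, 25.399999618530273], [423.5, 104.5, 28.0], [216.5, 316.5, 57.599998474121094],
[... 172 characters left out ...]
03.5, 29.5], [452.5, 90.5, 31.899999618530273], [256.5, 286.5, 79.4000015258789], [264.5, 184.5, 46.5], [434.5, 95.5, 29.299999237060547], [281.5, 284.5, 72.80000305175781], [265.5, 192.5, 46.29999923706055], [269.5, 176.5, 36.900001525878906], [221.5, 298.5, 29.899999618530273], [220.5, 309.5, 43.29999923706055], [225.5, 291.5, 31.299999237060547], [262.5, 164.5, 29.299999237060547], [254.5, 165.5, 25.399999618530273], [249.5, 187.5, 38.0], [247.5, 179.5, 34.599998474121094], [433.5, 87.5, 34.400001525878906], [280.5, 259.5, 45.5], [98.5, 208.5, 29.100000381469727], [75.5, 227.5, 28.399999618530273], [473.5, 109.5, 32.20000076293945], [268.5, 87.5, 31.899999618530273], [264.5, 283.5, 38.5]]
```

```bash
python3 - <<'E'
from h import *
w,c=snap('wrist');o=robot.get_obs();print(o['tool_pos'],o['ee_rot'])
x=o['tool_pos']*[1,1,0];print('pred',proj(c,x+[0,0,.052]),'stub top',proj(c,x+[0,0,.082]))
g=cv2.medianBlur(w,3).max(2)
G=cv2.resize(g[130:220,205:310],None,fx=4,fy=4,interpolation=cv2.INTER_CUBIC)
for lo,hi in((3,10),(22,28),(34,42)):
    cr=cv2.HoughCircles(G,cv2.HOUGH_GRADIENT,1,12,param1=60,param2=14,minRadius=lo*4,maxRadius=hi*4)
    if cr is not None:
        for a,b,r in cr[0][:3]:
            u,v=205+a/4,130+b/4;z={3:.082,22:.052,34:.042}[lo];print(lo,round(u,1),round(v,1),r/4,onz(c,u,v,z).round(4))
m=cv2.inRange(w,(100,100,100),(178,178,178));m[:130]=0;m[220:]=0;m[:,:228]=0;m[:,292:]=0
for k in cv2.findContours(m,0,1)[0]:
    if cv2.contourArea(k)>150:print('seg',cv2.contourArea(k),cv2.boundingRect(k),cv2.minEnclosingCircle(k))
E
```

```text
[ 0.4623762  -0.12104139  0.22920897] [ 3.14137737e+00 -1.51789750e-03  2.82579469e+00]
pred [257.28359336 178.66999757] stub top [257.20953313 184.65412696]
3 259.9 174.6 5.45 [ 0.4521 -0.1144  0.082 ]
3 262.1 144.9 8.725 [ 0.4207 -0.1016  0.082 ]
3 252.4 131.4 7.9 [ 0.4035 -0.1073  0.082 ]
22 259.1 175.4 25.175 [ 0.4591 -0.1175  0.052 ]
22 258.9 172.1 22.75 [ 0.455  -0.1165  0.052 ]
22 256.1 174.1 22.3 [ 0.4563 -0.1206  0.052 ]
34 261.4 185.4 35.85 [ 0.4749 -0.1195  0.042 ]
seg 182.5 (243, 212, 49, 8) ((267.0, 215.5), 24.253965377807617)
seg 2369.0 (233, 130, 57, 71) ((264.5, 162.3787841796875), 38.86699676513672)
```

```bash
python3 -c "
from bench import robot
print(robot.get_obs()['time'],robot.close_job())"
```

```text
the job is handed in; nothing more can be done
29.4 None
```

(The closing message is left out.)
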